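# Clear the cups and hold the self-closing parts drawer open

## Task

Two empty parts cups are standing in the way of the self-closing drawer on the parts-store bench: nest them in size order in the steel bowl, the red cup standing in the bowl and the green one standing in the red, kept upright, set down rather than dropped, and let go. Then pull the drawer out by its bar handle until the red line (the top edge of its red cross divider) is level with the front edge of the cabinet, without overshooting, and finish while still holding it there against its spring so that the front compartments stay open for picking. Leave the yellow bin, the carton and the steel sleeve where they stand.

Things in the scene. Friction and masses are not known exactly. Their poses are not given: they have to be found in the camera images.
- cabinet: Low green sheet-steel cabinet with one drawer, 260 mm wide, 300 mm deep, 80 mm high, screwed to the bench (its place and yaw differ each time). Origin at bench level under the middle of the front edge of its top; x points from the front back into the cabinet, y along the front, z up. The drawer comes out along -x.
- front_edge (a point): Middle of the front edge of the cabinet's top sheet, 80 mm above the bench.
- drawer: The drawer: steel tray with a yellow front panel (12 mm thick, its face 12 mm in front of the cabinet's front edge when shut, 6 to 76 mm above the bench, 256 mm wide) and stock in its compartments. Same axes and, when shut, same origin as the cabinet.
- handle (a point): Middle of the drawer's horizontal steel bar handle: round bar 10 mm thick, 120 mm long along y, held at both ends, 50 mm above the bench. The bar's axis stands 35 mm in front of the panel's face (30 mm free behind the bar). The cabinet's top is 30 mm higher than the bar, so the bar can be gripped or hooked from above.
- red_line (a point): Middle of the red line: the top edge, 73 mm above the bench, of a red cross divider 6 mm thick over the full width of the drawer, 125 mm behind the cabinet's front edge when the drawer is shut (hidden under the top sheet until pulled out). The line is level with the front edge when this point lies straight below front_edge.
- slide (a joint): How far the drawer is out, m: 0 shut (as at the start), 0.125 with the red line level with the cabinet's front edge, 0.19 at the end of the runners. A spring pulls it shut with about 4 N when shut, growing to about 11 N at the red line, plus about 1 N of friction; let go, it shuts.
- bowl: Stainless parts bowl, open, standing beside the drawer's way: 144 mm across the rim (148 mm with its lip), 110 mm across the foot, 42 mm high, floor 4 mm and wall 3 mm thick, 0.3 kg. Origin at the centre of its underside, z up. The yellow bin stands on the other side; which is left and which right differs.
- red_cup: Red plastic cup, open, 50 mm high, 60 mm across the rim and 54 mm across the foot, wall 3 mm, floor 4 mm, about 70 g. Origin at the centre of its underside, z up. It stands in front of the drawer.
- green_cup: Tall narrow green plastic cup, open, 75 mm high, 40 mm across the rim and 36 mm across the foot, wall 2.5 mm, floor 4 mm, about 50 g. Origin at the centre of its underside, z up. It stands in front of the drawer; in the red cup it stands about 29 mm proud of the red rim.
- bin: Bystander: yellow open-fronted picking bin with bolts, 160 x 100 mm, 75 mm high. Origin at the centre of its underside.
- carton: Bystander: white and blue bearing carton, 85 x 85 mm, 35 mm high, beside the cabinet. Origin at the centre of its underside.
- sleeve: Bystander: upright dark steel sleeve, 60 mm across, 55 mm high, beside the cabinet. Origin at the centre of its lower end.
Things that resemble listed ones, but are neither listed nor needed, are in the scene too. Of the things that look like the green_cup, the smaller one is meant. Several things look just like the red_cup: the one meant starts farthest to the robot's right.

How it is judged (in metres and radians):
On the way, in this order (a step that is already met when the one before it is completed fails the run):
1. the red cup stands in the bowl and the green cup in the red cup, upright, still and let go (horizontal distance between red_cup and bowl below 0.028 m and z of red_cup in the frame of bowl between 0.001 and 0.009 m and horizontal distance between green_cup and red_cup below 0.012 m and z of green_cup in the frame of red_cup between 0.001 and 0.009 m and height (world z) of bowl below 0.005 m and angle between each of bowl, red_cup, green_cup's own z axis and vertical below 0.12 rad and linear speed of each of bowl, red_cup, green_cup below 0.05 m/s and contact force between the arm and bowl below 0.1 N and contact force between the arm and red_cup below 0.1 N and contact force between the arm and green_cup below 0.1 N), for 0.2 s.
2. then the drawer is held with its red line level with the cabinet's front edge (within 8 mm) (value of joint slide between 0.117 and 0.133 m and velocity of joint slide between -0.02 and 0.02 m/s and contact force between the fingers and drawer above 4 N and contact force between drawer and bowl below 0.2 N and contact force between drawer and red_cup below 0.2 N and contact force between drawer and green_cup below 0.2 N and contact force between drawer and bin below 0.2 N and contact force between drawer and carton below 0.2 N and contact force between drawer and sleeve below 0.2 N), for 0.2 s.
At the end, for the whole second after the job is handed in: Fingers hold the drawer (over 4 N) still, red line within 8 mm of the cabinet's front edge, nothing else touching it; red cup on the bowl's floor, green cup on the red cup's floor, bowl on the bench, all upright within 0.12 rad, still, not touched by the robot; bystanders within 20 mm (all of step 1 and all of step 2); the arm keeps its last pose, push and grip.
It fails at once if the drawer is pulled more than 15 mm past the red line (value of joint slide above 0.14 m).
It fails at once if a cup is tipped over (angle between any of bowl, red_cup, green_cup's own z axis and vertical above 0.6 rad).
It fails at once if a cup is dropped from more than about 20 mm ((linear speed of red_cup above 0.62 m/s and contact force between the fingers and red_cup below 0.01 N) or (linear speed of green_cup above 0.62 m/s and contact force between the fingers and green_cup below 0.01 N)).
It fails at once if a bystander (bin, carton, sleeve) is moved more than 20 mm or tipped (distance of any of bin, carton, sleeve from where it was at the start of the episode above 0.02 m or angle between any of bin, carton, sleeve's own z axis and vertical above 0.3 rad).
It also fails if it takes over 70 s, if anything falls off the work surface, if the arm or the gripper's body presses on something with over 40 N, if the wrist force passes 120 N, or if a joint passes its speed limit or range.

## Robot

A 6-joint arm with a two-finger parallel gripper is mounted at the origin on the work surface. World frame = base frame: x ahead of the robot, y to its left, z up, the work surface at z = 0. Lengths are in mm, angles in rad, forces in N, time in s.
With the tool pointing down it reaches from about 325 to 850 mm from the base axis. Payload 15.5 kg.
Tool frame: the origin (TCP) lies at the very end of the fingers, on their centre line; the grasp point (between the pads) lies 19 mm behind it; z points along the fingers, y is the line along which they close (so a half turn about z gives the same grasp; the last joint's range is limited). The gripper opens to 91 mm and grips with 3 to 60 N. Pads are 32 mm wide; open, the fingers measure 118 mm over their backs; the gripper's body (76 mm by 178 mm) begins 60 mm behind the grasp point.
Start: joints at [-1.345, 0.494, 1.345, -0, 1.302, -0.096], TCP at [197.673, -592.918, 213.915] pointing down, gripper open.
Joint ranges: [-2.91, 2.91], [-0.82, 2.16], [0.22, 2.67], [-1.22, 4.37], [0.12, 2.79], [-3.08, 3.08]. Speed limits (rad/s): [1.89, 1.89, 2.57, 3.01, 3.01, 3.01].

## Interface

Orientations are given as [roll, pitch, yaw] about the fixed x, y, z axes, in that order (R = Rz(yaw) Ry(pitch) Rx(roll)).
In Python, from station import arm, optics gives the robot as it stands.
- The arm moves only by the shell command python3 -m handwheel 'ROWS'. ROWS is JSON, a list of rows, each an object of numbers: "tx", "ty", "tz": the shift along the tool's x, y, z in m; "rx", "ry", "rz": the turn, a rotation vector about the tool's x, y, z in rad; "jaw": the finger opening in m, from 0 to 0.0912. A call has 1 to 12 rows; each row shifts and turns the commanded pose from where the row before left it, along the tool's axes as they then stand; what a row does not reach is not made up. A row lasts 1/12 s, in which the tool goes at most 41.7 mm and 7.16 degrees, less where a joint would pass 70% of its speed; a pose out of reach is approached as far as the arm can. A call with a gripper value outside its range is refused whole. The fingers move at their own pace and stop on an object; the grip force is fixed at half the most. Time passes only in rows, so rows that do not move let the fingers close. It gives the time, the measured TCP pose, the force, the opening and the grip force at its end, in the units of the state.
- arm.state(): the state, without advancing time (a new reading comes with each control period).
- optics.capture(name): name is "side" or "top" or "wrist"; returns the picture (384x512x3 uint8, red, green, blue); there is no depth.
- optics.calibration(name): a dict with "fovy" (degrees; the focal length in pixels is half the picture's height over the tangent of half this angle, whatever the lens; pixels are square), "cx", "cy" (the principal point, pixels), "R" (3x3) and "t" (3): a world point X has camera coordinates R X + t; the wrist camera has in their place "T_tool_cam" (4x4, takes a point from camera to tool coordinates, whose origin is the TCP and whose axes are the flange's). Camera axes: x right, y down, z forward; pixel columns grow to the right and rows downward; lengths in mm; the calibration is good to about 2 mm. A picture is of the moment at which its call begins: read the wrist's pose just before it. calibration takes no time and is no camera call.
- arm.job_done(): hands the job in; it is judged then, once.
The state is a dict: "time_s": time; "q": joint angles; "joint_velocities": joint speeds; "tau": joint torques, N m; "tool_pos": TCP position; "eef_rot": TCP orientation; "wrist_force": force on the tool from outside, world axes, zero at the start; "moment": the same for the moment, N m; "opening": opening from 0.0 (shut) to 1.0 (fully open); "grip_force": force on a finger pad.
Only numpy, scipy, OpenCV 4.12 (cv2) and the standard library are available. Lean on these libraries where they do the work, as an engineer would, in place of code of your own. Each camera call takes 0.05 s, during which the arm holds its last target. There are 200 camera calls.

## Working session

There is one attempt and no reset: what is moved stays moved. The work goes in short steps, Python scripts to look and compute and a shell command to move; the robot and the scene stay as the last step left them, time stands still between calls to the robot, and variables do not carry over. Pictures are saved under pics/ and viewed, at most 10 in all, crops included, and the job is handed in when it is done.

```bash
mkdir -p pics && ls && python3 - <<'E'
from station import arm, optics
import cv2, json
for n in ("side","top","wrist"):
    im=optics.capture(n); cv2.imwrite(f"pics/{n}0.png",im[:,:,::-1])
    print(n,{k:(v.tolist() if hasattr(v,'tolist') else v) for k,v in optics.calibration(n).items()})
print(arm.state())
E
```

```text
pics
side {'fovy': 55.29826738162564, 'cx': 252.58943939858204, 'cy': 191.09600814746577, 'R': [[-0.9993708901027479, -0.03518503572060928, -0.004453905766964041], [-0.01885867950407645, 0.6335579005495423, -0.7734654076677373], [0.030036215184408178, -0.7728948181431907, -0.6338228663158186]], 't': [548.2258356581219, 42.0077859795993, 886.8775659710876]}
top {'fovy': 57.27314642215757, 'cx': 248.6240528763463, 'cy': 198.4371474747542, 'R': [[-0.004889146015441096, -0.9997885657899708, 0.01997298092105994], [-0.9838850575653305, 0.001239494516212855, -0.17879781081716542], [0.17873525044295632, -0.02052528608759462, -0.9836830906750994]], 't': [15.544136846287634, 572.93820759557, 821.2478695589623]}
wrist {'fovy': 66.01007712518624, 'cx': 255.2891385238836, 'cy': 195.55969501076, 'T_tool_cam': [[-0.00010132843674750248, -0.9547821312063327, -0.297306359941457, 83.31899870094246], [0.9999997482699956, -0.0003055378736820952, 0.0006403956208538537, -0.22792585748809824], [-0.0007022766487427308, -0.29730622021023884, 0.9547819218186988, -169.9509728774483], [0.0, 0.0, 0.0, 1.0]]}
{'time_s': 0.15, 'q': array([-1.34449123e+00,  4.94074671e-01,  1.34596190e+00,  1.57823569e-05,
        1.30249320e+00, -9.54993010e-02]), 'joint_velocities': array([-0.00142762, -0.00348599, -0.00205973,  0.00081214, -0.00089367,
        0.00046833]), 'tau': array([ 2.90195370e-03, -8.79198647e+01, -3.82049453e+01,  7.09499675e-02,
        5.02335734e-02, -5.38071458e-05]), 'tool_pos': array([ 197.62026334, -592.64176975,  213.46307402]), 'eef_rot': array([-3.14066127e+00, -1.04501682e-04,  3.21800157e-01]), 'wrist_force': array([ 0.40219117, -0.80423774, -0.03587185]), 'moment': array([ 0.03609855,  0.02896133, -0.04831136]), 'grip_force': 0.0, 'opening': 1.0004376881781551}
```

View pics/top0.png

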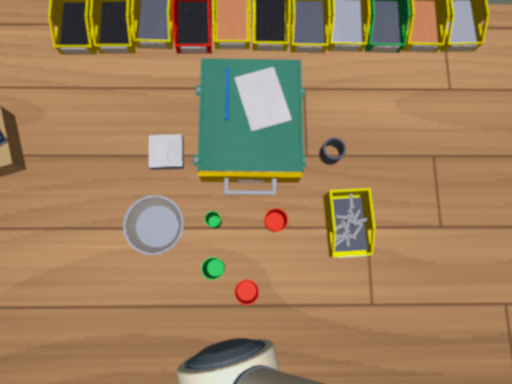

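View pics/side0.png

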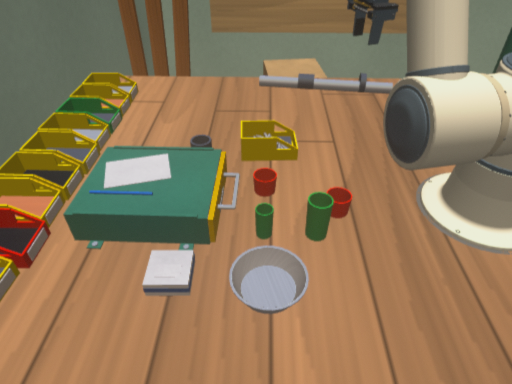

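Top view (image right is the robot's right, up is ahead):
- **Red cups:** (276,220) and (247,292). The one farthest right is (276,220).
- **Green cups:** small at (213,220) and large at (213,268). I want the small one.
- **Bowl:** (154,225).
- **Drawer bar:** around (250,190).
- **Yellow bin:** (352,222).
- **Carton and sleeve:** (166,151) and (333,151).

The side view agrees: the chosen red is at (265,182), the small green at (264,220) and the bowl at (268,278).

```bash
cat > h.py <<'E'
import numpy as np, cv2
from scipy.spatial.transform import Rotation as Ro
from station import arm, optics
def cam(n, st=None):
    c=optics.calibration(n); f=192/np.tan(np.radians(c["fovy"])/2)
    if n=="wrist":
        T=np.eye(4); T[:3,:3]=Ro.from_euler("xyz",st["eef_rot"]).as_matrix(); T[:3,3]=st["tool_pos"]
        M=np.linalg.inv(T@np.array(c["T_tool_cam"])); R,t=M[:3,:3],M[:3,3]
    else: R,t=np.array(c["R"]),np.array(c["t"])
    return f,c["cx"],c["cy"],R,t
def ray(K,p,z):
    f,cx,cy,R,t=K; C=-R.T@t; d=R.T@np.array([(p[0]-cx)/f,(p[1]-cy)/f,1]); return C+d*(z-C[2])/d[2]
def proj(K,X):
    f,cx,cy,R,t=K; c=R@np.array(X)+t; return np.array([f*c[0]/c[2]+cx,f*c[1]/c[2]+cy])
def mask(im,col):
    h=cv2.cvtColor(im,cv2.COLOR_RGB2HSV)
    lo,hi={"red":((0,150,80),(6,255,255)),"green":((55,150,60),(75,255,255)),"cab":((70,110,40),(90,255,255)),"yel":((24,180,90),(32,255,255))}[col]
    return cv2.inRange(h,lo,hi)
def blobs(m,amin=60):
    cs,_=cv2.findContours(m,cv2.RETR_EXTERNAL,cv2.CHAIN_APPROX_NONE)
    return [c for c in cs if cv2.contourArea(c)>amin]
E
python3 - <<'E'
from h import *
np.set_printoptions(precision=1,suppress=True)
for n in ("top","side"):
    im=cv2.imread(f"pics/{n}0.png")[:,:,::-1].copy(); K=cam(n)
    print(n,"C",-K[3].T@K[4])
    for col in ("red","green"):
        for c in blobs(mask(im,col)):
            x,y,w,h=cv2.boundingRect(c); 
            if y<60: continue
            H=50 if col=="red" else 75
            ctr=(x+w/2-.5,y+h/2-.5)
            e=cv2.minEnclosingCircle(c)
            print(col,(x,y,w,h),"mid@H/2",ray(K,ctr,H/2)[:2],"@H",ray(K,ctr,H)[:2])
    for c in blobs(mask(im,"cab"),2000):
        q=cv2.boxPoints(cv2.minAreaRect(c)); print("cab",q.ravel())
        if n=="top": print([ray(K,p,80)[:2] for p in q])
im=cv2.imread("pics/top0.png")[:,:,::-1].copy();K=cam("top")
h=cv2.cvtColor(im,cv2.COLOR_RGB2HSV); m=cv2.inRange(h,(0,0,60),(180,50,255)); m[:180]=0; m[270:]=0; m[:,200:]=0
for c in blobs(m,500):
    e=cv2.fitEllipse(cv2.convexHull(c)); print("bowl",e, ray(K,e[0],42))
E
```

```text
top C [417.   31.7 910. ]
red (235, 280, 24, 26) mid@H/2 [344.6  19.5] @H [346.6  19.9]
red (264, 208, 24, 24) mid@H/2 [523.4 -54.7] @H [520.4 -52.2]
green (202, 258, 22, 21) mid@H/2 [403.8 102.1] @H [404.4  99.1]
green (206, 212, 14, 16) mid@H/2 [522.3 103.7] @H [517.8 100.6]
cab [194.9 168.8 196.1  59.2 305.1  60.4 303.9 170. ]
[array([641. , 144.5]), array([932.6, 147.9]), array([ 931.3, -134. ]), array([ 638.2, -121.1])]
side C [522.  678.1 597.1]
red (0, 209, 50, 59) mid@H/2 [1031.   153.2] @H [1008.8  176.1]
red (327, 187, 25, 31) mid@H/2 [342.8  15.3] @H [350.6  44.2]
red (253, 168, 24, 28) mid@H/2 [520.2 -58.8] @H [520.3 -26.6]
cab [ 66.  213.   67.6 155.9 214.3 160.2 212.7 217.3]
bowl ((152.95826721191406, 224.5502471923828), (59.21358871459961, 61.785545349121094), 50.40086364746094) [509.6 249.5  42. ]
```

```bash
python3 - <<'E'
import cv2
im=cv2.imread("pics/top0.png")[50:310,110:390]
cv2.imwrite("pics/crop1.png",cv2.resize(im,None,fx=2.3,fy=2.3,interpolation=cv2.INTER_CUBIC))
E
```

```text
(no output)
```

View pics/crop1.png

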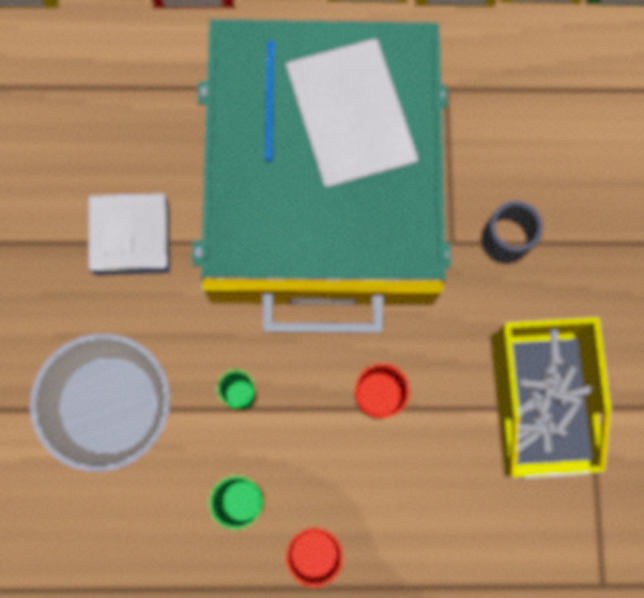

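The crop confirms the choice: red cup at crop (382,391), small green at crop (237,390), with the other red and the larger green nearer the robot. I'll square the tool and move over the red cup.

```bash
python3 -m handwheel '[{"rz":0.1075},{"rz":0.1075},{"rz":0.1075},{"tx":0.018,"ty":-0.03},{"tx":0.018,"ty":-0.03},{"tx":0.018,"ty":-0.03},{"tx":0.018,"ty":-0.03},{"tx":0.018,"ty":-0.03},{"tx":0.018,"ty":-0.03},{"tx":0.018,"ty":-0.03},{"tx":0.018,"ty":-0.03},{"tx":0.018,"ty":-0.03}]' && python3 -m handwheel '[{"tx":0.018,"ty":-0.03},{"tx":0.018,"ty":-0.03},{"tx":0.018,"ty":-0.03},{"tx":0.018,"ty":-0.03},{"tx":0.018,"ty":-0.03},{"tx":0.018,"ty":-0.03},{"tx":0.018,"ty":-0.03},{"tx":0.018,"ty":-0.03},{"tx":0.018,"ty":-0.028},{},{}]'
```

```text
invalid input
```

```bash
python3 -c "
from station import arm;s=arm.state();print(s['time_s'],s['tool_pos'],s['eef_rot'])"; python3 -m handwheel '[{"tx":0,"ty":0,"tz":0,"rx":0,"ry":0,"rz":0.1075,"jaw":0.09}]'; python3 -m handwheel --help
```

```text
0.15 [ 197.62026334 -592.64176975  213.46307402] [-3.14066127e+00 -1.04501682e-04  3.21800157e-01]
time_s: 0.23
tool_pos: [197.7, -592.7, 213.6]
eef_rot: [-3.141, -0.0, 0.217]
wrist_force: [0.7, -0.2, 1.1]
opening: 0.985
grip_force: 0.0invalid input: not JSON, or not a number
```

All keys are required in each row.

```bash
python3 -m handwheel '[{"tx":0,"ty":0,"tz":0,"rx":0,"ry":0,"rz":0.1075,"jaw":0.08},{"tx":0,"ty":0,"tz":0,"rx":0,"ry":0,"rz":0.1075,"jaw":0.08},{"tx":0.018,"ty":-0.03,"tz":0,"rx":0,"ry":0,"rz":0,"jaw":0.08},{"tx":0.018,"ty":-0.03,"tz":0,"rx":0,"ry":0,"rz":0,"jaw":0.08},{"tx":0.018,"ty":-0.03,"tz":0,"rx":0,"ry":0,"rz":0,"jaw":0.08},{"tx":0.018,"ty":-0.03,"tz":0,"rx":0,"ry":0,"rz":0,"jaw":0.08},{"tx":0.018,"ty":-0.03,"tz":0,"rx":0,"ry":0,"rz":0,"jaw":0.08},{"tx":0.018,"ty":-0.03,"tz":0,"rx":0,"ry":0,"rz":0,"jaw":0.08},{"tx":0.018,"ty":-0.03,"tz":0,"rx":0,"ry":0,"rz":0,"jaw":0.08},{"tx":0.018,"ty":-0.03,"tz":0,"rx":0,"ry":0,"rz":0,"jaw":0.08},{"tx":0.018,"ty":-0.03,"tz":0,"rx":0,"ry":0,"rz":0,"jaw":0.08},{"tx":0.018,"ty":-0.03,"tz":0,"rx":0,"ry":0,"rz":0,"jaw":0.08}]' && python3 -m handwheel '[{"tx":0.018,"ty":-0.03,"tz":0,"rx":0,"ry":0,"rz":0,"jaw":0.08},{"tx":0.018,"ty":-0.03,"tz":0,"rx":0,"ry":0,"rz":0,"jaw":0.08},{"tx":0.018,"ty":-0.03,"tz":0,"rx":0,"ry":0,"rz":0,"jaw":0.08},{"tx":0.018,"ty":-0.03,"tz":0,"rx":0,"ry":0,"rz":0,"jaw":0.08},{"tx":0.018,"ty":-0.03,"tz":0,"rx":0,"ry":0,"rz":0,"jaw":0.08},{"tx":0.018,"ty":-0.03,"tz":0,"rx":0,"ry":0,"rz":0,"jaw":0.08},{"tx":0.018,"ty":-0.03,"tz":0,"rx":0,"ry":0,"rz":0,"jaw":0.08},{"tx":0.017,"ty":-0.028,"tz":0,"rx":0,"ry":0,"rz":0,"jaw":0.08},{"tx":0,"ty":0,"tz":0,"rx":0,"ry":0,"rz":0,"jaw":0.08},{"tx":0,"ty":0,"tz":0,"rx":0,"ry":0,"rz":0,"jaw":0.08},{"tx":0,"ty":0,"tz":0,"rx":0,"ry":0,"rz":0,"jaw":0.08}]'; python3 - <<'E'
from h import *
np.set_printoptions(precision=1,suppress=True)
st=arm.state(); im=optics.capture("wrist"); cv2.imwrite("pics/wrist1.png",im[:,:,::-1]); K=cam("wrist",st)
print(st["tool_pos"],st["eef_rot"])
for col,H in(("red",50),("green",75)):
    for c in blobs(mask(im,col)):
        x,y,w,h=cv2.boundingRect(c);e=cv2.fitEllipse(cv2.convexHull(c)); print(col,(x,y,w,h),e,ray(K,e[0],H))
E
```

```text
time_s: 1.23
tool_pos: [378.4, -291.4, 213.9]
eef_rot: [-3.142, 0.0, -0.001]
wrist_force: [-0.2, -1.5, -0.6]
opening: 0.878
grip_force: 0.0
time_s: 2.15
tool_pos: [520.7, -55.3, 213.7]
eef_rot: [3.141, 0.001, -0.0]
wrist_force: [0.5, -0.2, -0.3]
opening: 0.881
grip_force: 0.0
[520.7 -55.3 213.7] [ 3.1  0.  -0. ]
red (177, 305, 46, 19) ((199.53079223632812, 305.5732421875), (34.324729919433594, 43.8913459777832), 95.44173431396484) [346.   18.9  50. ]
red (191, 269, 29, 9) ((204.77987670898438, 273.7068786621094), (9.137370109558105, 29.532825469970703), 88.52481079101562) [394.6   9.4  50. ]
red (229, 152, 52, 52) ((254.34176635742188, 177.76795959472656), (50.07771682739258, 51.1957893371582), 171.63507080078125) [521.7 -54.6  50. ]
```

View pics/wrist1.png

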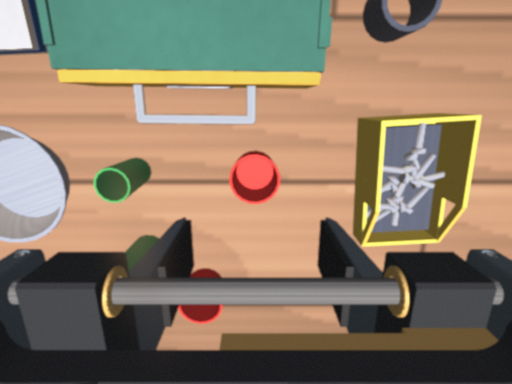

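The wrist view shows the red cup centred at (254,178) with clear fingers. Its rim measures 60 mm, which puts it at (521.7, -54.6). Descending to grasp.

```bash
python3 -m handwheel '[{"tx":0.001,"ty":-0.0007,"tz":0.032,"rx":0,"ry":0,"rz":0,"jaw":0.08},{"tx":0,"ty":0,"tz":0.032,"rx":0,"ry":0,"rz":0,"jaw":0.08},{"tx":0,"ty":0,"tz":0.032,"rx":0,"ry":0,"rz":0,"jaw":0.08},{"tx":0,"ty":0,"tz":0.032,"rx":0,"ry":0,"rz":0,"jaw":0.08},{"tx":0,"ty":0,"tz":0.03,"rx":0,"ry":0,"rz":0,"jaw":0.08},{"tx":0,"ty":0,"tz":0.02,"rx":0,"ry":0,"rz":0,"jaw":0.08},{"tx":0,"ty":0,"tz":0.01,"rx":0,"ry":0,"rz":0,"jaw":0.08},{"tx":0,"ty":0,"tz":0,"rx":0,"ry":0,"rz":0,"jaw":0.07},{"tx":0,"ty":0,"tz":0,"rx":0,"ry":0,"rz":0,"jaw":0.05},{"tx":0,"ty":0,"tz":0,"rx":0,"ry":0,"rz":0,"jaw":0.05},{"tx":0,"ty":0,"tz":0,"rx":0,"ry":0,"rz":0,"jaw":0.05},{"tx":0,"ty":0,"tz":0,"rx":0,"ry":0,"rz":0,"jaw":0.05}]'
```

```text
time_s: 3.2
tool_pos: [522.9, -54.8, 27.2]
eef_rot: [3.141, -0.002, -0.001]
wrist_force: [-1.7, -2.8, 9.7]
opening: 0.638
grip_force: 30.0
```

```bash
python3 -m handwheel '[{"tx":0,"ty":0,"tz":-0.01,"rx":0,"ry":0,"rz":0,"jaw":0.05},{"tx":0,"ty":0,"tz":-0.025,"rx":0,"ry":0,"rz":0,"jaw":0.05},{"tx":0,"ty":0,"tz":-0.03,"rx":0,"ry":0,"rz":0,"jaw":0.05},{"tx":0,"ty":0,"tz":-0.03,"rx":0,"ry":0,"rz":0,"jaw":0.05},{"tx":0,"ty":0,"tz":-0.025,"rx":0,"ry":0,"rz":0,"jaw":0.05},{"tx":0,"ty":-0.015,"tz":0,"rx":0,"ry":0,"rz":0,"jaw":0.05},{"tx":0,"ty":-0.03,"tz":0,"rx":0,"ry":0,"rz":0,"jaw":0.05},{"tx":0,"ty":-0.034,"tz":0,"rx":0,"ry":0,"rz":0,"jaw":0.05},{"tx":-0.003,"ty":-0.034,"tz":0,"rx":0,"ry":0,"rz":0,"jaw":0.05},{"tx":-0.003,"ty":-0.034,"tz":0,"rx":0,"ry":0,"rz":0,"jaw":0.05},{"tx":-0.003,"ty":-0.034,"tz":0,"rx":0,"ry":0,"rz":0,"jaw":0.05},{"tx":-0.003,"ty":-0.034,"tz":0,"rx":0,"ry":0,"rz":0,"jaw":0.05}]' && python3 -m handwheel '[{"tx":0,"ty":-0.034,"tz":0,"rx":0,"ry":0,"rz":0,"jaw":0.05},{"tx":0,"ty":-0.03,"tz":0,"rx":0,"ry":0,"rz":0,"jaw":0.05},{"tx":0,"ty":-0.025,"tz":0,"rx":0,"ry":0,"rz":0,"jaw":0.05},{"tx":0,"ty":0,"tz":0,"rx":0,"ry":0,"rz":0,"jaw":0.05},{"tx":0,"ty":0,"tz":0,"rx":0,"ry":0,"rz":0,"jaw":0.05}]'; python3 - <<'E'
from h import *
np.set_printoptions(precision=1,suppress=True)
st=arm.state(); im=optics.capture("wrist"); cv2.imwrite("pics/wrist2.png",im[:,:,::-1]); K=cam("wrist",st)
print(st["tool_pos"])
p=[proj(K,(509.6+72*np.cos(a),249.5+72*np.sin(a),42)) for a in np.linspace(0,6.28,40)]
for q in p: cv2.circle(im,tuple(int(v) for v in q),2,(255,0,255),-1)
cv2.imwrite("pics/wrist2o.png",im[:,:,::-1])
E
```

```text
time_s: 4.2
tool_pos: [509.7, 162.3, 147.2]
eef_rot: [-3.141, -0.001, -0.001]
wrist_force: [1.3, 0.7, -0.2]
opening: 0.636
grip_force: 30.0
time_s: 4.62
tool_pos: [510.0, 250.7, 146.8]
eef_rot: [-3.141, -0.001, 0.002]
wrist_force: [-0.5, 0.1, -0.2]
opening: 0.638
grip_force: 30.0
[510.  250.7 146.8]
```

View pics/wrist2o.png

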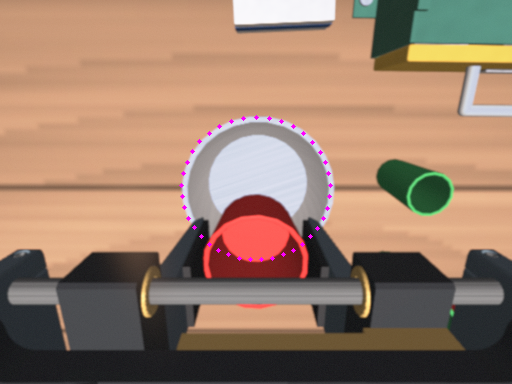

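The predicted rim points lie on the bowl's rim, centre about (258,188), and the cup hangs upright above it. Lowering.

```bash
python3 -m handwheel '[{"tx":0,"ty":0.001,"tz":0.02,"rx":0,"ry":0,"rz":0,"jaw":0.05},{"tx":0,"ty":0,"tz":0.03,"rx":0,"ry":0,"rz":0,"jaw":0.05},{"tx":0,"ty":0,"tz":0.03,"rx":0,"ry":0,"rz":0,"jaw":0.05},{"tx":0,"ty":0,"tz":0.016,"rx":0,"ry":0,"rz":0,"jaw":0.05},{"tx":0,"ty":0,"tz":0.008,"rx":0,"ry":0,"rz":0,"jaw":0.05},{"tx":0,"ty":0,"tz":0.005,"rx":0,"ry":0,"rz":0,"jaw":0.05},{"tx":0,"ty":0,"tz":0.003,"rx":0,"ry":0,"rz":0,"jaw":0.05},{"tx":0,"ty":0,"tz":0.002,"rx":0,"ry":0,"rz":0,"jaw":0.05},{"tx":0,"ty":0,"tz":0,"rx":0,"ry":0,"rz":0,"jaw":0.05},{"tx":0,"ty":0,"tz":0,"rx":0,"ry":0,"rz":0,"jaw":0.05}]'
```

```text
time_s: 5.5
tool_pos: [510.7, 248.7, 32.7]
eef_rot: [-3.141, -0.001, -0.001]
wrist_force: [0.3, -0.2, -1.6]
opening: 0.636
grip_force: 30.0
```

```bash
python3 -m handwheel '[{"tx":0,"ty":0,"tz":0.001,"rx":0,"ry":0,"rz":0,"jaw":0.05},{"tx":0,"ty":0,"tz":0,"rx":0,"ry":0,"rz":0,"jaw":0.05},{"tx":0,"ty":0,"tz":0,"rx":0,"ry":0,"rz":0,"jaw":0.06},{"tx":0,"ty":0,"tz":0,"rx":0,"ry":0,"rz":0,"jaw":0.072},{"tx":0,"ty":0,"tz":0,"rx":0,"ry":0,"rz":0,"jaw":0.072},{"tx":0,"ty":0,"tz":0,"rx":0,"ry":0,"rz":0,"jaw":0.072},{"tx":0,"ty":0,"tz":-0.02,"rx":0,"ry":0,"rz":0,"jaw":0.072},{"tx":0,"ty":0,"tz":-0.035,"rx":0,"ry":0,"rz":0,"jaw":0.072},{"tx":0,"ty":0,"tz":-0.04,"rx":0,"ry":0,"rz":0,"jaw":0.072},{"tx":0,"ty":0,"tz":-0.04,"rx":0,"ry":0,"rz":0,"jaw":0.072},{"tx":0,"ty":0,"tz":-0.04,"rx":0,"ry":0,"rz":0,"jaw":0.072}]' && python3 -m handwheel '[{"tx":0,"ty":0.03,"tz":0,"rx":0,"ry":0,"rz":0,"jaw":0.06},{"tx":0.005,"ty":0.035,"tz":0,"rx":0,"ry":0,"rz":0,"jaw":0.06},{"tx":0.005,"ty":0.035,"tz":0,"rx":0,"ry":0,"rz":0,"jaw":0.06},{"tx":0,"ty":0.035,"tz":0,"rx":0,"ry":0,"rz":0,"jaw":0.06},{"tx":0,"ty":0.012,"tz":0,"rx":0,"ry":0,"rz":0,"jaw":0.06},{"tx":0,"ty":0,"tz":0,"rx":0,"ry":0,"rz":0,"jaw":0.06},{"tx":0,"ty":0,"tz":0,"rx":0,"ry":0,"rz":0,"jaw":0.06}]'; python3 - <<'E'
from h import *
np.set_printoptions(precision=1,suppress=True)
st=arm.state(); im=optics.capture("wrist"); cv2.imwrite("pics/wrist3.png",im[:,:,::-1]); K=cam("wrist",st)
print(st["tool_pos"])
for col,H in(("red",54),("green",75)):
    for c in blobs(mask(im,col)):
        x,y,w,h=cv2.boundingRect(c);e=cv2.fitEllipse(cv2.convexHull(c)); print(col,(x,y,w,h),e,ray(K,e[0],H))
E
```

```text
time_s: 6.42
tool_pos: [509.8, 248.4, 207.8]
eef_rot: [3.141, 0.0, -0.001]
wrist_force: [0.6, 0.3, 0.4]
opening: 0.788
grip_force: 0.0
time_s: 7.0
tool_pos: [520.2, 101.4, 206.0]
eef_rot: [-3.141, 0.0, -0.002]
wrist_force: [0.0, 0.1, -0.4]
opening: 0.655
grip_force: 0.0
[520.2 101.4 206. ]
red (295, 305, 24, 22) ((307.8431091308594, 314.6142578125), (18.636072158813477, 29.777864456176758), 125.73807525634766) [340.5  32.9  54. ]
red (101, 164, 60, 52) ((130.5390167236328, 188.58872985839844), (49.90730285644531, 60.23481369018555), 67.23719024658203) [511.9 242.2  54. ]
```

View pics/wrist3.png

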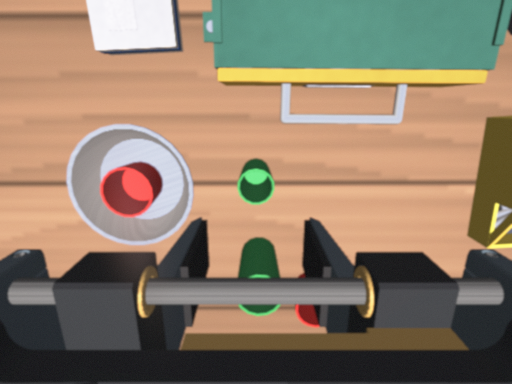

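The red cup stands upright in the bowl, rim about (127,191). The small green cup is under the camera, rim about (256,187), and the bar runs along y≈119 from x≈282 to 406.

```bash
python3 - <<'E'
from h import *
np.set_printoptions(precision=1,suppress=True)
st=arm.state(); K=cam("wrist",st); im=cv2.imread("pics/wrist3.png")[:,:,::-1].copy()
hsv=cv2.cvtColor(im,cv2.COLOR_RGB2HSV); print(hsv[187,256],hsv[165,256])
m=cv2.inRange(hsv,(50,100,30),(72,255,255)); m[:140]=0
for c in blobs(m):
    x,y,w,h=cv2.boundingRect(c); print((x,y,w,h))
    if y<200: ctr=(x+w/2-.5,y+h-w/2*.97-.5); print("green rim",ctr,ray(K,ctr,75))
print("red rim",ray(K,(127.5,190),54))
# handle bar: bright grey pixels
b=cv2.inRange(hsv,(0,0,110),(180,45,255)); b[:105]=0;b[135:]=0;b[:,:270]=0;b[:,420:]=0
xs=range(295,396,4); ys=[np.mean(np.nonzero(b[:,x])[0]) for x in xs]
p=np.polyfit(list(xs),ys,1); cols=np.nonzero(b[112:128].sum(0))[0]; print(cols.min(),cols.max())
for x in (cols.min()+3,cols.max()-3): print("bar",ray(K,(x,np.polyval(p,x)),52))
# yellow panel top edge/cabinet front boundary
y=cv2.inRange(hsv,(20,150,60),(35,255,255)); y[95:]=0; y[:50]=0
xs=np.arange(230,475,5); t=[np.nonzero(y[:,x])[0].min() for x in xs]; bt=[np.nonzero(y[:,x])[0].max() for x in xs]
p=np.polyfit(xs,t,1)
a,c=ray(K,(230,np.polyval(p,230)),80),ray(K,(470,np.polyval(p,470)),80); print("front edge",a,c,"yaw",np.arctan2(-(c-a)[0],-(c-a)[1])*-1)
E
```

```text
[ 68 157  78] [ 67 148  79]
(239, 305, 40, 11)
(239, 239, 39, 40)
(238, 160, 36, 44)
green rim (255.5, 186.04) [520.4 101.5  75. ]
red rim [510.1 246.6  54. ]
280 402
bar [588.3  72.2  52. ]
bar [588.2 -50.9  52. ]
front edge [633. 125.  80.] [632.5 -97.3  80. ] yaw -0.0020508297749947295
```

```bash
python3 -m handwheel '[{"tx":0,"ty":0,"tz":0.03,"rx":0,"ry":0,"rz":0,"jaw":0.06},{"tx":0,"ty":0,"tz":0.035,"rx":0,"ry":0,"rz":0,"jaw":0.06},{"tx":0,"ty":0,"tz":0.035,"rx":0,"ry":0,"rz":0,"jaw":0.06},{"tx":0,"ty":0,"tz":0.03,"rx":0,"ry":0,"rz":0,"jaw":0.06},{"tx":0,"ty":0,"tz":0.018,"rx":0,"ry":0,"rz":0,"jaw":0.06},{"tx":0,"ty":0,"tz":0.008,"rx":0,"ry":0,"rz":0,"jaw":0.06},{"tx":0,"ty":0,"tz":0,"rx":0,"ry":0,"rz":0,"jaw":0.05},{"tx":0,"ty":0,"tz":0,"rx":0,"ry":0,"rz":0,"jaw":0.03},{"tx":0,"ty":0,"tz":0,"rx":0,"ry":0,"rz":0,"jaw":0.03},{"tx":0,"ty":0,"tz":0,"rx":0,"ry":0,"rz":0,"jaw":0.03},{"tx":0,"ty":0,"tz":0,"rx":0,"ry":0,"rz":0,"jaw":0.03},{"tx":0,"ty":0,"tz":0,"rx":0,"ry":0,"rz":0,"jaw":0.03}]'
```

```text
time_s: 8.05
tool_pos: [521.1, 101.7, 51.1]
eef_rot: [-3.141, -0.002, -0.001]
wrist_force: [-0.7, 1.4, 9.1]
opening: 0.425
grip_force: 30.0
```

```bash
python3 -m handwheel '[{"tx":0,"ty":0,"tz":-0.015,"rx":0,"ry":0,"rz":0,"jaw":0.03},{"tx":0,"ty":0,"tz":-0.035,"rx":0,"ry":0,"rz":0,"jaw":0.03},{"tx":0,"ty":0,"tz":-0.035,"rx":0,"ry":0,"rz":0,"jaw":0.03},{"tx":0,"ty":0,"tz":-0.035,"rx":0,"ry":0,"rz":0,"jaw":0.03},{"tx":-0.002,"ty":-0.02,"tz":0,"rx":0,"ry":0,"rz":0,"jaw":0.03},{"tx":-0.003,"ty":-0.033,"tz":0,"rx":0,"ry":0,"rz":0,"jaw":0.03},{"tx":-0.003,"ty":-0.033,"tz":0,"rx":0,"ry":0,"rz":0,"jaw":0.03},{"tx":-0.003,"ty":-0.033,"tz":0,"rx":0,"ry":0,"rz":0,"jaw":0.03},{"tx":0,"ty":-0.026,"tz":0,"rx":0,"ry":0,"rz":0,"jaw":0.03},{"tx":0,"ty":0,"tz":0,"rx":0,"ry":0,"rz":0,"jaw":0.03},{"tx":0,"ty":0,"tz":0,"rx":0,"ry":0,"rz":0,"jaw":0.03},{"tx":0,"ty":0,"tz":0,"rx":0,"ry":0,"rz":0,"jaw":0.03}]'; python3 - <<'E'
from h import *
np.set_printoptions(precision=1,suppress=True)
st=arm.state(); im=optics.capture("wrist"); K=cam("wrist",st)
print(st["tool_pos"])
for X in ((510.5,247.5,54),):
  for a in np.linspace(0,6.28,24): cv2.circle(im,tuple(int(round(v)) for v in proj(K,(X[0]+30*np.cos(a),X[1]+30*np.sin(a),54))),1,(255,0,255),-1)
h0=st["tool_pos"]-[0,0,51]
for z,r in((0,18),(75,20)):
  for a in np.linspace(0,6.28,24): cv2.circle(im,tuple(int(round(v)) for v in proj(K,h0+[r*np.cos(a),r*np.sin(a),z])),1,(0,0,255),-1)
t=optics.capture("top")
o=np.zeros((384,790,3),np.uint8); o[:,:512]=im; o[:276,515:790]=cv2.resize(t[165:285,110:230],(275,276),interpolation=cv2.INTER_CUBIC)
cv2.imwrite("pics/wrist4.png",o[:,:,::-1])
E
```

```text
time_s: 9.05
tool_pos: [509.1, 246.1, 170.2]
eef_rot: [3.141, -0.0, -0.0]
wrist_force: [0.6, -0.1, -1.0]
opening: 0.422
grip_force: 30.0
[509.1 246.1 170.2]
```

View pics/wrist4.png

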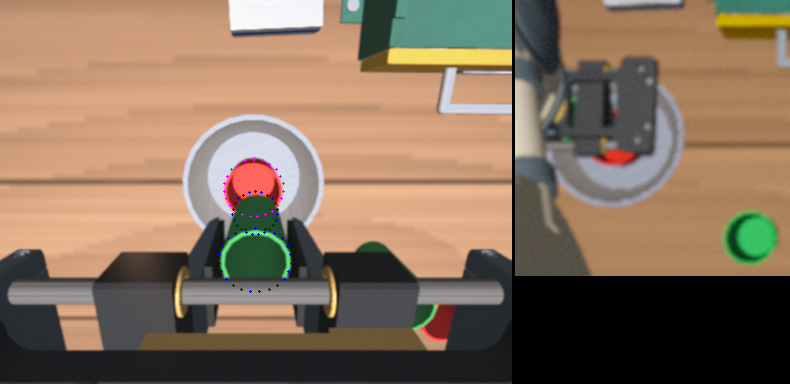

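The red rim at (253,186) and the held green cup (rim (255,262)) are upright and lined up; I'll shift 2 mm to +y and lower.

```bash
python3 -m handwheel '[{"tx":0.0007,"ty":-0.0023,"tz":0.015,"rx":0,"ry":0,"rz":0,"jaw":0.03},{"tx":0,"ty":0,"tz":0.03,"rx":0,"ry":0,"rz":0,"jaw":0.03},{"tx":0,"ty":0,"tz":0.025,"rx":0,"ry":0,"rz":0,"jaw":0.03},{"tx":0,"ty":0,"tz":0.012,"rx":0,"ry":0,"rz":0,"jaw":0.03},{"tx":0,"ty":0,"tz":0.01,"rx":0,"ry":0,"rz":0,"jaw":0.03},{"tx":0,"ty":0,"tz":0.008,"rx":0,"ry":0,"rz":0,"jaw":0.03},{"tx":0,"ty":0,"tz":0.005,"rx":0,"ry":0,"rz":0,"jaw":0.03},{"tx":0,"ty":0,"tz":0.003,"rx":0,"ry":0,"rz":0,"jaw":0.03},{"tx":0,"ty":0,"tz":0.002,"rx":0,"ry":0,"rz":0,"jaw":0.03},{"tx":0,"ty":0,"tz":0,"rx":0,"ry":0,"rz":0,"jaw":0.03},{"tx":0,"ty":0,"tz":0,"rx":0,"ry":0,"rz":0,"jaw":0.03}]'
```

```text
time_s: 10.07
tool_pos: [510.3, 249.0, 60.4]
eef_rot: [-3.141, -0.001, -0.001]
wrist_force: [0.3, -0.5, -0.8]
opening: 0.426
grip_force: 30.0
```

```bash
python3 -m handwheel '[{"tx":0,"ty":0,"tz":0.001,"rx":0,"ry":0,"rz":0,"jaw":0.03},{"tx":0,"ty":0,"tz":0,"rx":0,"ry":0,"rz":0,"jaw":0.03},{"tx":0,"ty":0,"tz":0,"rx":0,"ry":0,"rz":0,"jaw":0.042},{"tx":0,"ty":0,"tz":0,"rx":0,"ry":0,"rz":0,"jaw":0.055},{"tx":0,"ty":0,"tz":0,"rx":0,"ry":0,"rz":0,"jaw":0.055},{"tx":0,"ty":0,"tz":0,"rx":0,"ry":0,"rz":0,"jaw":0.055},{"tx":0,"ty":0,"tz":-0.015,"rx":0,"ry":0,"rz":0,"jaw":0.055},{"tx":0,"ty":0,"tz":-0.03,"rx":0,"ry":0,"rz":0,"jaw":0.055},{"tx":0,"ty":0,"tz":-0.035,"rx":0,"ry":0,"rz":0,"jaw":0.055},{"tx":0,"ty":0,"tz":-0.04,"rx":0,"ry":0,"rz":0,"jaw":0.055},{"tx":0,"ty":0,"tz":-0.03,"rx":0,"ry":0,"rz":0,"jaw":0.055},{"tx":0,"ty":0,"tz":0,"rx":0,"ry":0,"rz":0,"jaw":0.04}]' && python3 -m handwheel '[{"tx":0,"ty":0.02,"tz":0,"rx":0,"ry":0,"rz":0,"jaw":0.024},{"tx":0,"ty":0.035,"tz":0,"rx":0,"ry":0,"rz":0,"jaw":0.024},{"tx":0.005,"ty":0.035,"tz":0,"rx":0,"ry":0,"rz":0,"jaw":0.024},{"tx":0.005,"ty":0.035,"tz":0,"rx":0,"ry":0,"rz":0,"jaw":0.024},{"tx":0,"ty":0.035,"tz":0,"rx":0,"ry":0,"rz":0,"jaw":0.024},{"tx":0,"ty":0.035,"tz":0,"rx":0,"ry":0,"rz":0,"jaw":0.024},{"tx":0,"ty":0.035,"tz":0,"rx":0,"ry":0,"rz":0,"jaw":0.024},{"tx":0,"ty":0.008,"tz":0,"rx":0,"ry":0,"rz":0,"jaw":0.024},{"tx":0,"ty":0,"tz":0,"rx":0,"ry":0,"rz":0,"jaw":0.024},{"tx":0,"ty":0,"tz":0,"rx":0,"ry":0,"rz":0,"jaw":0.024}]'; python3 - <<'E'
from h import *
np.set_printoptions(precision=1,suppress=True)
st=arm.state(); im=optics.capture("wrist"); s=optics.capture("side"); K=cam("wrist",st); print(st["tool_pos"],st["eef_rot"])
hsv=cv2.cvtColor(im,cv2.COLOR_RGB2HSV)
b=cv2.inRange(hsv,(0,0,110),(180,45,255)); b[:105]=0;b[135:]=0
cols=np.nonzero((b>0).sum(0)>3)[0]; cols=cols[(cols>150)&(cols<350)]; print(cols.min(),cols.max())
xs=np.arange(cols.min()+10,cols.max()-9,4); ys=[np.nonzero(b[:,x])[0].mean() for x in xs]; p=np.polyfit(xs,ys,1)
print(p)
for x in (cols.min(),cols.max()): print("bar",ray(K,(x,np.polyval(p,x)),53))
o=np.zeros((384,790,3),np.uint8); o[:,:512]=im; o[:276,515:790]=cv2.resize(s[210:310,220:320],(275,276),interpolation=cv2.INTER_CUBIC)
cv2.imwrite("pics/w5.png",o[:,:,::-1])
E
```

```text
time_s: 11.07
tool_pos: [512.6, 249.9, 215.1]
eef_rot: [-3.138, -0.009, -0.001]
wrist_force: [0.6, 0.1, 1.4]
opening: 0.558
grip_force: 0.0
time_s: 11.9
tool_pos: [519.7, 10.9, 208.9]
eef_rot: [-3.141, 0.0, -0.002]
wrist_force: [0.3, -0.6, 0.2]
opening: 0.264
grip_force: 0.0
[519.7  10.9 208.9] [-3.1  0.  -0. ]
196 316
[  0. 116.]
bar [588.8  73.6  53. ]
bar [587.4 -54.5  53. ]
```

View pics/w5.png

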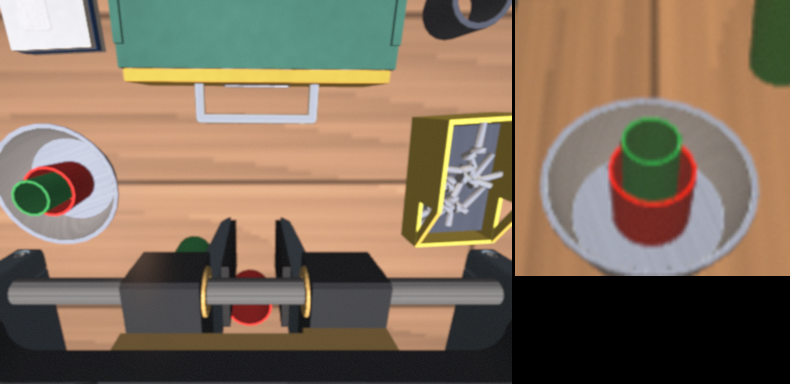

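The nest is good: green stands in red in the bowl, all upright (the side inset shows it). I'll turn the jaw to close across the bar, and re-check the bar's row.

```bash
python3 - <<'E'
from h import *
np.set_printoptions(precision=1,suppress=True)
st=arm.state(); K=cam("wrist",st); im=cv2.imread("pics/w5.png")[:,:512]
for x in(220,256,300): print(x,im[108:132,x].mean(1).astype(int))
for x in (200,256,310): print(ray(K,(x,119),53),ray(K,(x,115),53))
print(st['q'])
E
python3 -m handwheel '[{"tx":0,"ty":0,"tz":0,"rx":0,"ry":0,"rz":-0.1208,"jaw":0.024},{"tx":0,"ty":0,"tz":0,"rx":0,"ry":0,"rz":-0.1208,"jaw":0.024},{"tx":0,"ty":0,"tz":0,"rx":0,"ry":0,"rz":-0.1208,"jaw":0.024},{"tx":0,"ty":0,"tz":0,"rx":0,"ry":0,"rz":-0.1208,"jaw":0.024},{"tx":0,"ty":0,"tz":0,"rx":0,"ry":0,"rz":-0.1208,"jaw":0.024},{"tx":0,"ty":0,"tz":0,"rx":0,"ry":0,"rz":-0.1208,"jaw":0.024},{"tx":0,"ty":0,"tz":0,"rx":0,"ry":0,"rz":-0.1208,"jaw":0.024},{"tx":0,"ty":0,"tz":0,"rx":0,"ry":0,"rz":-0.1208,"jaw":0.024},{"tx":0,"ty":0,"tz":0,"rx":0,"ry":0,"rz":-0.1208,"jaw":0.024},{"tx":0,"ty":0,"tz":0,"rx":0,"ry":0,"rz":-0.1208,"jaw":0.024},{"tx":0,"ty":0,"tz":0,"rx":0,"ry":0,"rz":-0.1208,"jaw":0.024},{"tx":0,"ty":0,"tz":0,"rx":0,"ry":0,"rz":-0.1208,"jaw":0.024}]' && python3 -m handwheel '[{"tx":0,"ty":0,"tz":0,"rx":0,"ry":0,"rz":-0.1212,"jaw":0.024},{"tx":0,"ty":0,"tz":0,"rx":0,"ry":0,"rz":0,"jaw":0.024}]'
```

```text
220 [163 162 165 162 158 159 184 207 212 209 210 212 212 205 180 152 153 158
 161 159 160 161 161 162]
256 [163 162 162 163 159 163 179 201 211 210 209 211 213 211 188 160 154 157
 160 158 159 159 158 159]
300 [161 161 161 158 157 155 162 192 209 211 210 209 214 211 205 188 176 171
 170 166 162 158 156 157]
[587.3  70.6  53. ] [591.4  70.4  53. ]
[587.3  10.8  53. ] [591.4  10.8  53. ]
[587.3 -46.9  53. ] [591.4 -46.7  53. ]
[-0.1  0.4  1.6  0.   1.2  1.5]
time_s: 13.0
tool_pos: [519.8, 12.3, 208.9]
eef_rot: [-3.142, -0.0, 1.457]
wrist_force: [-1.1, 0.6, -0.7]
opening: 0.264
grip_force: 0.0
time_s: 13.17
tool_pos: [519.8, 12.2, 208.9]
eef_rot: [-3.141, -0.0, 1.578]
wrist_force: [0.0, -1.2, -1.0]
opening: 0.264
grip_force: 0.0
```

```bash
python3 -m handwheel '[{"tx":-0.001,"ty":0.034,"tz":0,"rx":0,"ry":0,"rz":0.01,"jaw":0.025},{"tx":-0.001,"ty":0.034,"tz":0,"rx":0,"ry":0,"rz":0,"jaw":0.025},{"tx":0,"ty":0,"tz":0.035,"rx":0,"ry":0,"rz":0,"jaw":0.025},{"tx":0,"ty":0,"tz":0.035,"rx":0,"ry":0,"rz":0,"jaw":0.025},{"tx":0,"ty":0,"tz":0.035,"rx":0,"ry":0,"rz":0,"jaw":0.025},{"tx":0,"ty":0,"tz":0.025,"rx":0,"ry":0,"rz":0,"jaw":0.025},{"tx":0,"ty":0,"tz":0.008,"rx":0,"ry":0,"rz":0,"jaw":0.025},{"tx":0,"ty":0,"tz":0,"rx":0,"ry":0,"rz":0,"jaw":0.025},{"tx":0,"ty":0,"tz":0,"rx":0,"ry":0,"rz":0,"jaw":0.025}]'; python3 - <<'E'
from h import *
s=optics.capture("side"); cv2.imwrite("pics/s6.png",cv2.resize(s[110:260,150:350],None,fx=3.5,fy=3.5,interpolation=cv2.INTER_CUBIC)[:,:,::-1])
E
```

```text
time_s: 13.92
tool_pos: [588.3, 9.0, 71.8]
eef_rot: [3.141, -0.0, 1.559]
wrist_force: [0.3, -0.3, 0.4]
opening: 0.272
grip_force: 0.0
```

View pics/s6.png

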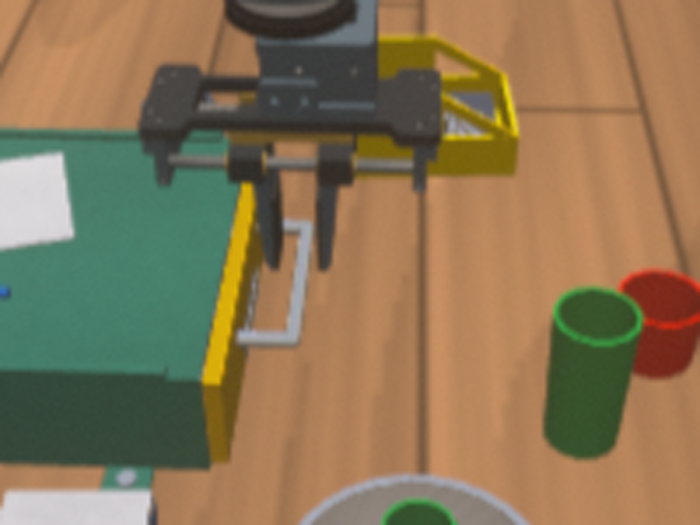

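The tips (272 and 323 px) straddle the bar (~300 px). Lowering and gripping.

```bash
python3 -m handwheel '[{"tx":0,"ty":0,"tz":0.01,"rx":0,"ry":0,"rz":0,"jaw":0.025},{"tx":0,"ty":0,"tz":0.008,"rx":0,"ry":0,"rz":0,"jaw":0.025},{"tx":0,"ty":0,"tz":0.006,"rx":0,"ry":0,"rz":0,"jaw":0.025},{"tx":0,"ty":0,"tz":0,"rx":0,"ry":0,"rz":0,"jaw":0.025}]' && python3 -m handwheel '[{"tx":0,"ty":0,"tz":0.008,"rx":0,"ry":0,"rz":0,"jaw":0.025},{"tx":0,"ty":0,"tz":0.008,"rx":0,"ry":0,"rz":0,"jaw":0.025},{"tx":0,"ty":0,"tz":0,"rx":0,"ry":0,"rz":0,"jaw":0.025},{"tx":0,"ty":0,"tz":0,"rx":0,"ry":0,"rz":0,"jaw":0.01},{"tx":0,"ty":0,"tz":0,"rx":0,"ry":0,"rz":0,"jaw":0},{"tx":0,"ty":0,"tz":0,"rx":0,"ry":0,"rz":0,"jaw":0},{"tx":0,"ty":0,"tz":0,"rx":0,"ry":0,"rz":0,"jaw":0},{"tx":0,"ty":0,"tz":0,"rx":0,"ry":0,"rz":0,"jaw":0}]'
```

```text
time_s: 14.3
tool_pos: [587.1, 8.5, 45.8]
eef_rot: [-3.14, -0.0, 1.56]
wrist_force: [-0.5, 0.1, -0.4]
opening: 0.274
grip_force: 0.0
time_s: 14.97
tool_pos: [588.4, 8.5, 31.1]
eef_rot: [3.14, 0.0, 1.56]
wrist_force: [4.4, -0.4, -3.9]
opening: 0.1
grip_force: 30.0
```

Gripped: opening 9 mm, 30 N. Pulling about 105 mm gently first.

```bash
python3 -m handwheel '[{"tx":0,"ty":-0.004,"tz":0,"rx":0,"ry":0,"rz":0,"jaw":0},{"tx":0,"ty":-0.008,"tz":0,"rx":0,"ry":0,"rz":0,"jaw":0},{"tx":0,"ty":-0.01,"tz":0,"rx":0,"ry":0,"rz":0,"jaw":0},{"tx":0,"ty":-0.012,"tz":0,"rx":0,"ry":0,"rz":0,"jaw":0},{"tx":0,"ty":-0.012,"tz":0,"rx":0,"ry":0,"rz":0,"jaw":0},{"tx":0,"ty":-0.012,"tz":0,"rx":0,"ry":0,"rz":0,"jaw":0},{"tx":0,"ty":-0.012,"tz":0,"rx":0,"ry":0,"rz":0,"jaw":0},{"tx":0,"ty":-0.012,"tz":0,"rx":0,"ry":0,"rz":0,"jaw":0},{"tx":0,"ty":-0.01,"tz":0,"rx":0,"ry":0,"rz":0,"jaw":0},{"tx":0,"ty":-0.008,"tz":0,"rx":0,"ry":0,"rz":0,"jaw":0},{"tx":0,"ty":-0.005,"tz":0,"rx":0,"ry":0,"rz":0,"jaw":0},{"tx":0,"ty":0,"tz":0,"rx":0,"ry":0,"rz":0,"jaw":0}]'; python3 - <<'E'
from h import *
s=optics.capture("side"); st=arm.state(); print(st["tool_pos"],st["wrist_force"],st["opening"])
cv2.imwrite("pics/side7.png",s[:,:,::-1])
cv2.imwrite("pics/s7.png",cv2.resize(s[130:250,130:290],None,fx=4.5,fy=4.5,interpolation=cv2.INTER_CUBIC)[:,:,::-1])
E
```

```text
time_s: 15.97
tool_pos: [483.3, 9.5, 31.2]
eef_rot: [3.139, 0.0, 1.56]
wrist_force: [8.2, 0.6, -11.8]
opening: 0.105
grip_force: 30.0
[483.79841674   9.47557886  31.15364726] [  9.39941474   1.32269132 -11.86418979] 0.10029373165434255
```

View pics/s7.png

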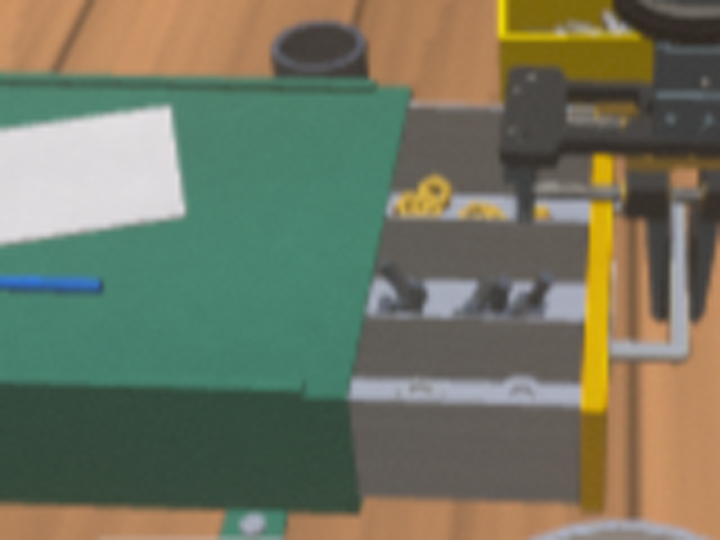

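The drawer is out about 105 mm, bar gripped, compartments showing, and red line still hidden. Cabinet edge runs from about (410,90) to (350,395) in the crop, and the panel's back edge is at about x=590. Next I'll measure the slide in numbers.

```bash
cat > slide.py <<'E'
from h import *
from sys import argv
np.set_printoptions(precision=1,suppress=True)
s=optics.capture("side") if len(argv)<2 else cv2.imread(argv[1])[:,:,::-1].copy()
st=arm.state(); K=cam("side"); hsv=cv2.cvtColor(s,cv2.COLOR_RGB2HSV)
y=cv2.inRange(hsv,(20,170,60),(35,255,255)); g=cv2.inRange(hsv,(65,70,40),(95,255,255))
E,P=[],[]
for r in range(180,214,2):
    a=np.nonzero(g[r,190:250])[0]; b=np.nonzero(y[r,215:280])[0]
    if len(a) and len(b): E.append(ray(K,(190.5+a.max(),r),80)); P.append(ray(K,(214.5+b.min(),r),76))
E,P=np.array(E),np.array(P)
pe=np.polyfit(E[:,1],E[:,0],1); pp=np.polyfit(P[:,1],P[:,0],1)
print(len(E),"edge x=%.1f slope %.3f; panel x=%.1f slope %.3f at y=60"%(np.polyval(pe,60),pe[0],np.polyval(pp,60),pp[0]),"slide %.1f"%(np.polyval(pe,60)-np.polyval(pp,60)))
R=cv2.inRange(hsv,(0,120,60),(8,255,255)); R[:,:195]=0;R[:150]=0;R[225:]=0;R[:,260:]=0
n=np.argwhere(R); n=n[n[:,1]<235]; print("red px",len(n),n.min(0) if len(n) else "",n.max(0) if len(n) else "")
print(st["tool_pos"],st["wrist_force"],st["opening"])
E
python3 slide.py pics/side7.png
```

```text
17 edge x=636.8 slope 0.013; panel x=530.0 slope 0.010 at y=60 slide 106.8
red px 0  
[483.8   9.5  31.2] [  9.4   1.3 -11.9] 0.10029373165434255
```

```bash
python3 -m handwheel '[{"tx":0,"ty":-0.004,"tz":0,"rx":0,"ry":0,"rz":0,"jaw":0},{"tx":0,"ty":-0.006,"tz":0,"rx":0,"ry":0,"rz":0,"jaw":0},{"tx":0,"ty":-0.005,"tz":0,"rx":0,"ry":0,"rz":0,"jaw":0},{"tx":0,"ty":-0.003,"tz":0,"rx":0,"ry":0,"rz":0,"jaw":0},{"tx":0,"ty":-0.001,"tz":0,"rx":0,"ry":0,"rz":0,"jaw":0},{"tx":0,"ty":0,"tz":0,"rx":0,"ry":0,"rz":0,"jaw":0},{"tx":0,"ty":0,"tz":0,"rx":0,"ry":0,"rz":0,"jaw":0}]'; python3 slide.py; python3 - <<'E'
from h import *
t=optics.capture("top"); h=cv2.cvtColor(t,cv2.COLOR_RGB2HSV)
R=cv2.inRange(h,(0,120,60),(8,255,255)); R[:150]=0; R[205:]=0; n=np.argwhere(R); print("top red",len(n),n.min(0) if len(n) else "",n.max(0) if len(n) else "")
E
```

```text
time_s: 16.6
tool_pos: [465.6, 9.6, 31.2]
eef_rot: [3.138, 0.0, 1.56]
wrist_force: [10.2, 0.1, -12.5]
opening: 0.099
grip_force: 30.0
17 edge x=638.4 slope 0.008; panel x=512.7 slope 0.003 at y=60 slide 125.6
red px 307 [153 207] [224 222]
[465.6   9.7  31.2] [  9.9   1.4 -12.9] 0.10357112197045641
top red 445 [171 201] [177 299]
```

The estimates agree on a slide of 122–126 mm:
- **Side view:** 125.6
- **Arm travel:** 124.9
- **Bar position:** about 122

The red divider now shows along the cabinet edge in both views. I'll hold briefly, then hand in.

```bash
python3 -m handwheel '[{"tx":0,"ty":0,"tz":0,"rx":0,"ry":0,"rz":0,"jaw":0},{"tx":0,"ty":0,"tz":0,"rx":0,"ry":0,"rz":0,"jaw":0},{"tx":0,"ty":0,"tz":0,"rx":0,"ry":0,"rz":0,"jaw":0},{"tx":0,"ty":0,"tz":0,"rx":0,"ry":0,"rz":0,"jaw":0}]' && python3 -c "
from station import arm; print(arm.job_done())"
```

```text
time_s: 17.03
tool_pos: [465.7, 9.6, 31.2]
eef_rot: [3.138, 0.0, 1.56]
wrist_force: [9.8, 1.0, -12.7]
opening: 0.103
grip_force: 30.0
the job is handed in; nothing more can be done
None
```

I handed the job in at about 17 s with the red cup in the bowl, the green cup in the red, and the drawer held at about 124 mm (target 125, estimates 122–126); the hand-in returned no verdict.

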